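Let the vase balls out of the lever dispenser

TASK

Push the dispenser's lever paddle down all the way with your fingertips so that the linked outlet lid swings wide open, and keep it down until all three balls have rolled out into the catch tray. Then let the lever come back up slowly under your fingers, taking two seconds or more over it, so that the lid eases shut instead of slamming, and move clear. Work only the paddle: do not touch the lid or the balls, and leave the mug and the pot where they stand.

Things in the scene. Friction and masses are not known exactly. Their poses are not given: they have to be found in the camera images.
- dispenser: Fixed white ball dispenser, 150 mm tall. Origin: centre of its base, on the bench; z up; x points from the lever end to the tray end. Along x, in mm: lever paddle -206 to -170, housing with open-topped sloping ball channel (48 wide) -88 to +57, open chute to +115, steel catch tray +115 to +240 (120 wide; floor 12 above the bench, walls 65 high, 80 at the far end).
- paddle_top (a point): Centre of the upper face of the flat steel lever paddle, 36 (x) by 44 (y) by 8 mm thick, at the end of the lever. At rest: x = -187 mm, y = 0 in the dispenser's frame, 127 mm above the bench, tilted 0.2 rad with its outer end up. Fully pressed: 88 mm above the bench, same x within 3 mm, tilted 0.24 rad the other way. Under it is free space.
- lever (a joint): Lever angle in rad: 0 at rest (up), 0.44 fully pressed, at its stop. It turns about a level pin along the dispenser's y axis at x = -100 mm, 105 mm above the bench, 90 mm from the paddle's centre. A spring pushes it up: pressing the paddle takes about 3 N at first, 8 N fully down. Let go, it flies back in a fraction of a second and the lid slams.
- lid (a joint): Lid angle in rad: 0 shut (hanging upright), 1.1 wide open, swung outward and up towards the tray. It is linked to the lever and always turns 2.5 times the lever's angle. It counts as slammed if it closes faster than 1.8 rad/s.
- lid_edge (a point): Middle of the lower edge of the outlet lid, a steel plate 46 mm wide and 78 mm long hanging from a level hinge bar 142 mm above the bench at x = +60 mm; with the lid shut this point is 63 mm above the bench.
- ball0_center (a point): Centre of the first (nearest the lid) white ceramic ball, 40 mm in diameter, 35 to 70 g. The three wait in single file in the channel behind the shut lid (x about 36 mm in the dispenser's frame); in the tray the centre is 32 mm above the bench at x between +140 and +215 mm.
- ball1_center (a point): Centre of the second white ceramic ball, 40 mm in diameter, 35 to 70 g. The three wait in single file in the channel behind the shut lid (x about -4 mm in the dispenser's frame); in the tray the centre is 32 mm above the bench at x between +140 and +215 mm.
- ball2_center (a point): Centre of the third white ceramic ball, 40 mm in diameter, 35 to 70 g. The three wait in single file in the channel behind the shut lid (x about -44 mm in the dispenser's frame); in the tray the centre is 32 mm above the bench at x between +140 and +215 mm.
- ball0: The first ball itself; origin at its underside as it stood at the start, turning with it.
- ball1: The second ball itself; origin at its underside as it stood at the start, turning with it.
- ball2: The third ball itself; origin at its underside as it stood at the start, turning with it.
- mug: Loose glazed mug, 76 mm across and 90 mm tall, handle on its +y side; origin at the centre of its underside. Bystander, not to be moved.
- pot: Loose small black plastic plant pot, 90 mm across and 80 mm tall; origin at the centre of its underside. Bystander, not to be moved.
There are look-alikes about, which are no part of the job. Leave any pink or red look-alike of the ball0 alone.

How it is judged:
By the outcome, as a careful person would: the job done as asked, in the order asked, and still so for the second after the job is handed in, with the robot touching nothing.
It also fails if it takes over 38 s, if anything falls off the work surface, if the arm or the gripper's body presses on something with over 40 N, if the wrist force passes 120 N, or if a joint passes its speed limit or range.

ROBOT

A 6-joint arm with a two-finger parallel gripper is mounted at the origin on the work surface. World frame = base frame: x ahead of the robot, y to its left, z up, the work surface at z = 0. Lengths are in m, angles in rad, forces in N, time in s.
With the tool pointing down it reaches from about 0.35 to 0.875 m from the base axis. Payload 4.2 kg.
Tool frame: the origin (TCP) lies at the very end of the fingers, on their centre line; the grasp point (between the pads) lies 19 mm behind it; x points along the fingers, y is the direction in which the jaws open and shut, and the axes are right-handed (so a half turn about x gives the same grasp; the last joint's range is limited). The gripper opens to 85 mm and grips with 20 to 120 N. Pads are 22 mm wide; open, the fingers measure 114 mm over their backs; the gripper's body (76 mm by 85 mm) begins 54 mm behind the grasp point. The pads swing forward as they close: fully open they stand 13 mm farther back than shut.
Start: joints at [-1.071, 0.385, 0.008, 0, -1.194, -0.259], TCP at [0.149, -0.607, 0.206] pointing down, gripper open.
Joint ranges: [-3.14, 3.14], [-1.21, 2.06], [-1.07, 1.41], [-3.16, 2.05], [-2.99, -0.16], [-3.1, 3.1]. Speed limits (rad/s): [2.79, 2.79, 3.14, 3.14, 3.14, 3.14].

INTERFACE

Orientations are given as a unit quaternion [x, y, z, w].
In Python, from rig import robot gives the robot as it stands.
- The arm moves only by the shell command python3 -m pendant 'ROWS'. ROWS is JSON, a list of rows, each an object with "fingers": the opening, from -1 (shut) to 1 (fully open); "linear": the shift along the tool's x, y, z in mm, a list of three; "twist": the turn, a rotation vector about the tool's x, y, z in degrees, a list of three. A call has exactly 5 rows; each row shifts and turns the commanded pose from where the row before left it, along the tool's axes as they then stand; what a row does not reach is not made up. A row lasts 1/8 s, in which the tool goes at most 62.5 mm and 10.7 degrees, less where a joint would pass 70% of its speed; a pose out of reach is approached as far as the arm can. A call with a gripper value outside its range is refused whole. The fingers move at their own pace and stop on an object; the grip force is fixed at half the most. Time passes only in rows, so rows that do not move let the fingers close, or fill a call up. It gives the time, the measured TCP pose, the force and the opening at its end, in the units of the state.
- robot.observe(): the state, without advancing time (a new reading comes with each control period).
- robot.camera(name): name is "side" or "top" or "wrist"; returns a dict with "frame" (400x640x3 uint8, red, green, blue), "mtx" (3x3 intrinsics, pixels), "origin" and "attitude" of the camera in the world. Camera axes: x right, y up, looking along -z (the intrinsics and any distortion apply to the point x, -y, -z); pixel columns grow to the right and rows downward; lengths in m; the calibration is good to about 2 mm. A picture is of the moment at which its call begins. There is no depth.
- robot.sign_off(): hands the job in, once; it reports no verdict.
The state is a dict: "clock": time; "joints": joint angles; "qd": joint speeds; "tau": joint torques, N m; "tool_pos": TCP position; "eef_rot": TCP orientation; "force": force on the tool from outside, world axes, zero at the start; "wrist_torque": the same for the moment, N m; "width": finger opening in m.
Only numpy, scipy, OpenCV 4.12 (cv2) and the standard library are available. Lean on these libraries where they do the work, as an engineer would, in place of code of your own. Each camera call takes 0.05 s, during which the arm holds its last target. There are 200 camera calls.

## Working session

There is one attempt and no reset: what is moved stays moved. The work goes in short steps, Python scripts to look and compute and a shell command to move; the robot and the scene stay as the last step left them, time stands still between calls to the robot, and variables do not carry over. Pictures are saved under pics/ and viewed, about 8 in all and at most 12, crops included, and the job is handed in when it is done.

```bash
mkdir -p pics; ls; python3 - <<'E'
from rig import robot
import cv2,json
for n in ["side","top"]:
    c=robot.camera(n); cv2.imwrite(f"pics/{n}0.png",c["frame"][:,:,::-1])
    print(n,c["mtx"],c["origin"],c["attitude"],[k for k in c])
s=robot.observe(); print(s)
E
```

```text
pics
side [[499.72167215   0.         323.6052012 ]
 [  0.         499.72167215 193.53933722]
 [  0.           0.           1.        ]] [0.53070462 0.79104417 0.77500097] [-0.0233693   0.39590121  0.91526937 -0.07069719] ['frame', 'mtx', 'origin', 'attitude']
top [[398.41958105   0.         329.34523628]
 [  0.         398.41958105 199.69458233]
 [  0.           0.           1.        ]] [0.56753647 0.0750594  0.91266175] [-0.02230579  0.0200339   0.71280235 -0.70072384] ['frame', 'mtx', 'origin', 'attitude']
{'clock': 0.1, 'joints': array([-1.07139705e+00,  3.85531359e-01,  6.76873436e-03, -3.85439735e-04,
       -1.19402392e+00, -2.58600161e-01]), 'qd': array([-0.00158736, -0.00314295,  0.00251508,  0.00066987,  0.0007758 ,
        0.0002792 ]), 'tau': array([-3.85861240e-04, -3.93319237e+01,  1.88928705e+01,  4.19799417e+00,
       -2.59076071e-03, -1.44704675e-06]), 'tool_pos': array([ 0.14891418, -0.60641571,  0.20460962]), 'eef_rot': array([-0.08417928,  0.70213618,  0.08558044,  0.70185085]), 'force': array([0.00943265, 0.13191375, 0.29195449]), 'wrist_torque': array([-2.16983432e-05, -2.29341176e-02,  3.80192737e-02]), 'width': 0.08534245737482234}
```

View pics/side0.png

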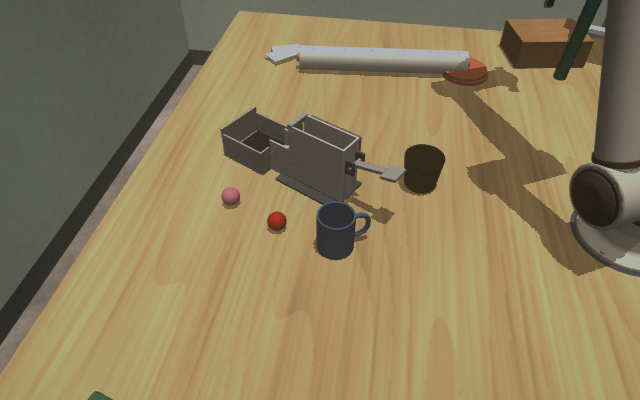

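View pics/top0.png

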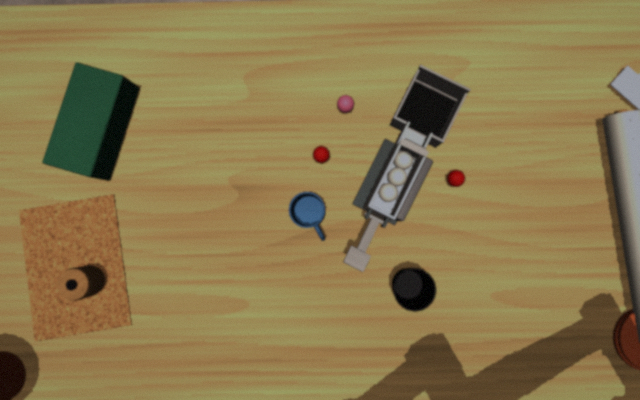

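The side view shows the dispenser at about (320,155) with its paddle at (393,173), next to the pot (423,168) and the mug (337,230). In the top view the paddle is at (357,258), the balls at (388–404,160–192) and the tray at (430,105). I'll enlarge both paddle areas.

```bash
python3 - <<'E'
import cv2,numpy as np
t=cv2.imread("pics/top0.png");s=cv2.imread("pics/side0.png")
a=cv2.resize(t[60:285,335:485],None,fx=2.6,fy=2.6,interpolation=cv2.INTER_CUBIC)
b=cv2.resize(s[135:225,340:415],(390,468),interpolation=cv2.INTER_CUBIC)
b=cv2.copyMakeBorder(b,0,a.shape[0]-468,0,0,cv2.BORDER_CONSTANT)
cv2.imwrite("pics/crop0.png",np.hstack([a,b]));print(a.shape)
E
```

```text
(585, 390, 3)
```

View pics/crop0.png

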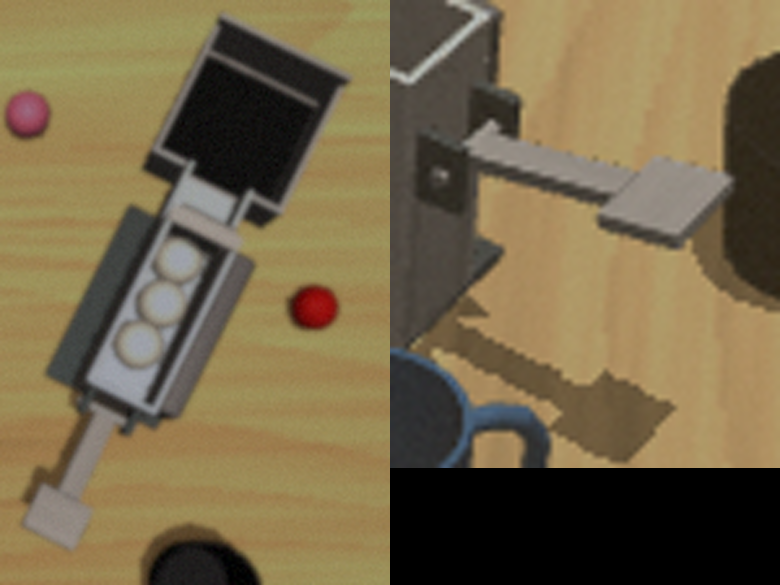

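The crop gives the paddle-top corners in the top view, so its centre is (357.1,259.0), and (393.3,172.7) in the side view. The middle of the tray's far wall is at (445,78) and the hinge bar at (413.8,146.9).

```bash
cat > h.py <<'E'
import numpy as np
from scipy.spatial.transform import Rotation as R
from rig import robot
K={'side':([499.72167215,323.6052012,193.53933722],[0.53070462,0.79104417,0.77500097],[-0.0233693,0.39590121,0.91526937,-0.07069719]),
'top':([398.41958105,329.34523628,199.69458233],[0.56753647,0.0750594,0.91266175],[-0.02230579,0.0200339,0.71280235,-0.70072384])}
def ray(n,u,v):
    (f,cx,cy),o,q=K[n]; d=R.from_quat(q).apply([(u-cx)/f,-(v-cy)/f,-1]); return np.array(o),d
def at(n,u,v,z):
    o,d=ray(n,u,v); return o+d*(z-o[2])/d[2]
def tri(a,b):
    o,d=ray('top',*a);p,e=ray('side',*b); s=np.linalg.lstsq(np.c_[d,-e],p-o,rcond=None)[0]
    return (o+s[0]*d+p+s[1]*e)/2, np.linalg.norm(o+s[0]*d-p-s[1]*e)
E
python3 - <<'E'
from h import *
np.set_printoptions(precision=4,suppress=True)
p=at('top',357.1,259,.127);print('paddle',p,tri((357.1,259),(393.3,172.7)),at('side',393.3,172.7,.127))
t=at('top',445,78.1,.08);h=at('top',413.8,146.9,.147);print(t,h)
for q,l in((t,427),(h,247)):
    d=(q-p)[:2];print(np.linalg.norm(d),l,np.degrees(np.arctan2(d[1],d[0])))
print('mug',at('top',307,208,.09),'pot',at('top',413,288,.08))
s=robot.observe();r=R.from_quat(s['eef_rot']).as_matrix();print(r)
E
```

```text
paddle [0.4974 0.0248 0.127 ] (array([0.4968, 0.0247, 0.125 ]), np.float64(0.0009294687619685635)) [0.4964 0.027  0.127 ]
[ 0.8727 -0.1734  0.08  ] [ 0.7132 -0.0884  0.147 ]
0.4244255089311792 427 -27.850664804368698
0.24363180888634198 247 -27.683341644562066
mug [0.6005 0.1237 0.09  ] pot [ 0.4319 -0.0923  0.08  ]
[[-0.0006 -0.2383  0.9712]
 [ 0.0019  0.9712  0.2383]
 [-1.      0.002  -0.0002]]
```

```bash
R='x'; python3 -m pendant '[{"fingers":-1,"linear":[0,44,40.6],"twist":[0,0,0]},{"fingers":-1,"linear":[0,44,40.6],"twist":[0,0,0]},{"fingers":-1,"linear":[0,44,40.6],"twist":[0,0,0]},{"fingers":-1,"linear":[0,44,40.6],"twist":[0,0,0]},{"fingers":-1,"linear":[0,44,40.6],"twist":[0,0,0]}]' && python3 -m pendant '[{"fingers":-1,"linear":[0,44,40.6],"twist":[0,0,0]},{"fingers":-1,"linear":[0,44,40.6],"twist":[0,0,0]},{"fingers":-1,"linear":[0,44,40.6],"twist":[0,0,0]},{"fingers":-1,"linear":[0,44,40.6],"twist":[0,0,0]},{"fingers":-1,"linear":[0,44,40.6],"twist":[0,0,0]}]'
```

```text
clock: 0.72
tool_pos: [0.2941, -0.3431, 0.2054]
eef_rot: [-0.085, 0.702, 0.085, 0.702]
force: [1.8, 0.3, 0.1]
width: 0.0
clock: 1.35
tool_pos: [0.4388, -0.0809, 0.2056]
eef_rot: [-0.085, 0.702, 0.085, 0.702]
force: [2.2, -0.6, -0.6]
width: 0.0002
```

```bash
python3 -m pendant '[{"fingers":-1,"linear":[0,44,40.6],"twist":[0,0,0]},{"fingers":-1,"linear":[0,42,39],"twist":[0,0,0]},{"fingers":-1,"linear":[0,0,0],"twist":[10.4,0,0]},{"fingers":-1,"linear":[0,0,0],"twist":[10.4,0,0]},{"fingers":-1,"linear":[0,0,0],"twist":[10.4,0,0]}]' && python3 -m pendant '[{"fingers":-1,"linear":[0,0,0],"twist":[10.4,0,0]},{"fingers":-1,"linear":[25,0,0],"twist":[0,0,0]},{"fingers":-1,"linear":[20,0,0],"twist":[0,0,0]},{"fingers":-1,"linear":[0,0,0],"twist":[0,0,0]},{"fingers":-1,"linear":[0,0,0],"twist":[0,0,0]}]'
python3 - <<'E'
from h import *
np.set_printoptions(precision=4,suppress=True)
s=robot.observe();r=R.from_quat(s['eef_rot']).as_matrix();print(s['tool_pos'],s['force'],s['joints'],'\n',r,'\nmove mm',r.T@(np.array([.497,.025,.140])-s['tool_pos'])*1000)
import cv2
a=robot.camera('top')['frame'][:,:,::-1][180:310,280:450];b=robot.camera('side')['frame'][:,:,::-1][70:230,300:460]
cv2.imwrite('pics/near.png',np.hstack([cv2.resize(a,(392,300)),cv2.resize(b,(400,400))[:300]]) )
E
```

```text
clock: 1.98
tool_pos: [0.4949, 0.0199, 0.205]
eef_rot: [0.109, 0.699, -0.109, 0.698]
force: [-0.6, -0.7, -0.1]
width: 0.0
clock: 2.6
tool_pos: [0.4957, 0.0197, 0.1613]
eef_rot: [0.17, 0.686, -0.17, 0.687]
force: [0.4, 0.6, 0.2]
width: -0.0002
[0.4957 0.0197 0.1613] [0.4266 0.5739 0.1754] [ 0.368   0.2052 -0.3688  0.0004 -0.9958 -2.4241] 
 [[ 0.001   0.4662  0.8847]
 [ 0.      0.8847 -0.4662]
 [-1.      0.0005  0.0009]] 
move mm [21.2669  5.2426 -1.3466]
```

View pics/near.png

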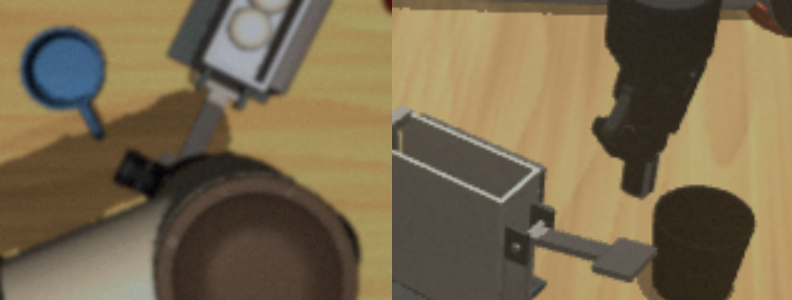

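Only the fingertips are over the paddle, at about (637,190) above (625,258) in the right-hand view. Nothing else is close. I'll descend and press.

```bash
python3 -m pendant '[{"fingers":-1,"linear":[0,5,-1.3],"twist":[0,0,0]},{"fingers":-1,"linear":[14,0,0],"twist":[0,0,0]},{"fingers":-1,"linear":[12,0,0],"twist":[0,0,0]},{"fingers":-1,"linear":[5,0,0],"twist":[0,0,0]},{"fingers":-1,"linear":[4,0,0],"twist":[0,0,0]}]' && python3 -m pendant '[{"fingers":-1,"linear":[4,0,0],"twist":[0,0,0]},{"fingers":-1,"linear":[4,0,0],"twist":[0,0,0]},{"fingers":-1,"linear":[4,0,0],"twist":[0,0,0]},{"fingers":-1,"linear":[4,0,0],"twist":[0,0,0]},{"fingers":-1,"linear":[4,0,0],"twist":[0,0,0]}]'
```

```text
clock: 3.32
tool_pos: [0.4963, 0.0246, 0.125]
eef_rot: [0.17, 0.687, -0.17, 0.686]
force: [0.6, -0.2, -0.0]
width: -0.0004
clock: 3.95
tool_pos: [0.4964, 0.0247, 0.1054]
eef_rot: [0.17, 0.686, -0.17, 0.686]
force: [-0.8, -0.3, -0.0]
width: -0.0002
```

There's no contact force at z = 0.105, though contact should have come at 0.129. I'll look.

```bash
python3 - <<'E'
from h import *
import cv2
c=robot.camera('side');b=c['frame'][:,:,::-1][120:220,330:450];print(c['mtx'][0],c['origin'],robot.observe()['force'])
w=robot.camera('wrist')['frame'][:,:,::-1]
cv2.imwrite('pics/n2.png',np.vstack([cv2.resize(b,(480,400),interpolation=cv2.INTER_CUBIC)]));cv2.imwrite('pics/w.png',w)
E
```

```text
[499.72167215   0.         323.6052012 ] [0.53070462 0.79104417 0.77500097] [-0.73205794 -0.6842267  -0.73379863]
```

View pics/n2.png

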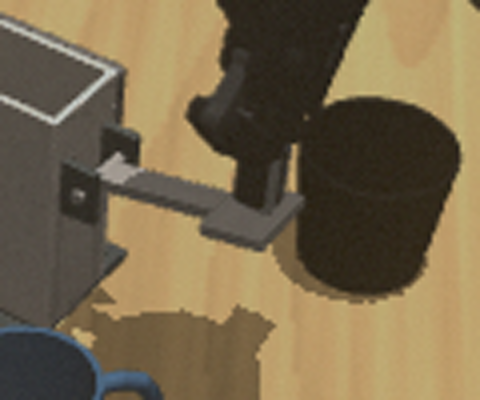

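```bash
python3 - <<'E'
from h import *
def pr(n,p):
    (f,cx,cy),o,q=K[n];c=R.from_quat(q).inv().apply(np.array(p)-o);return cx+f*c[0]/-c[2],cy-f*c[1]/-c[2]
for z in(.1613,.1713,.1813):print(z,pr('side',[.4957,.0197,z]))
for z in(.1054,.115,.125):print(z,pr('side',[.4964,.0247,z]))
print(pr('side',[.497,.025,.127]))
E
```

```text
0.1613 (np.float64(395.77352506940673), np.float64(157.01197231815627))
0.1713 (np.float64(396.3534083411019), np.float64(152.9899869657167))
0.1813 (np.float64(396.941572779365), np.float64(148.9105646561115))
0.1054 (np.float64(392.20945730557594), np.float64(180.07631372656127))
0.115 (np.float64(392.72325929469577), np.float64(176.50178502076784))
0.125 (np.float64(393.2656961679473), np.float64(172.7280429653119))
(np.float64(393.0653387130198), np.float64(172.03225076897937))
```

View pics/w.png

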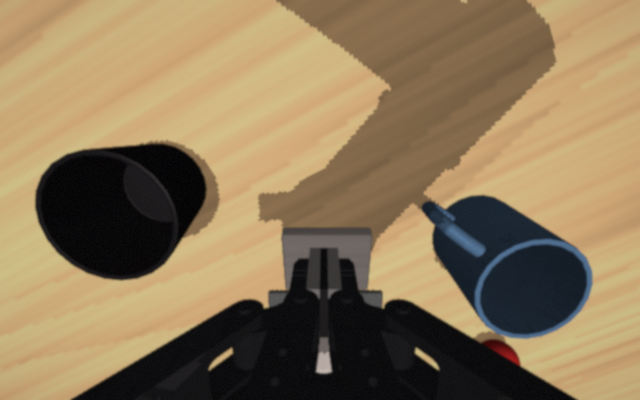

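Both side views agree that the fingertips really end about 20 mm above the reported TCP, so contact is just beginning. They sit centred on the paddle in the wrist view, at about (324,255). I'll press on, watching the force.

```bash
python3 -m pendant '[{"fingers":-1,"linear":[3,0,0],"twist":[0,0,0]},{"fingers":-1,"linear":[3,0,0],"twist":[0,0,0]},{"fingers":-1,"linear":[3,0,0],"twist":[0,0,0]},{"fingers":-1,"linear":[3,0,0],"twist":[0,0,0]},{"fingers":-1,"linear":[0,0,0],"twist":[0,0,0]}]'
```

```text
clock: 4.68
tool_pos: [0.4964, 0.0248, 0.0934]
eef_rot: [0.17, 0.686, -0.17, 0.686]
force: [-1.1, -0.4, 2.0]
width: -0.0003
```

```bash
python3 -m pendant '[{"fingers":-1,"linear":[4,0,0],"twist":[0,0,0]},{"fingers":-1,"linear":[4,0,0],"twist":[0,0,0]},{"fingers":-1,"linear":[4,0,0],"twist":[0,0,0]},{"fingers":-1,"linear":[4,0,0],"twist":[0,0,0]},{"fingers":-1,"linear":[0,0,0],"twist":[0,0,0]}]'; python3 -m pendant '[{"fingers":-1,"linear":[2,0,0],"twist":[0,0,0]},{"fingers":-1,"linear":[2,0,0],"twist":[0,0,0]},{"fingers":-1,"linear":[0,0,0],"twist":[0,0,0]},{"fingers":-1,"linear":[0,0,0],"twist":[0,0,0]},{"fingers":-1,"linear":[0,0,0],"twist":[0,0,0]}]'
```

```text
clock: 5.3
tool_pos: [0.4961, 0.0248, 0.0772]
eef_rot: [0.17, 0.687, -0.17, 0.686]
force: [-1.1, 0.8, 2.3]
width: -0.0001
clock: 5.92
tool_pos: [0.4964, 0.0247, 0.074]
eef_rot: [0.17, 0.686, -0.17, 0.686]
force: [-3.4, 1.8, 6.8]
width: -0.0001
```

Still following the spring, so I'll go on to the stop.

```bash
python3 -m pendant '[{"fingers":-1,"linear":[2,0,0],"twist":[0,0,0]},{"fingers":-1,"linear":[2,0,0],"twist":[0,0,0]},{"fingers":-1,"linear":[0,0,0],"twist":[0,0,0]},{"fingers":-1,"linear":[0,0,0],"twist":[0,0,0]},{"fingers":-1,"linear":[0,0,0],"twist":[0,0,0]}]';  python3 - <<'E'
from h import *
import cv2
b=robot.camera('side')['frame'][:,:,::-1][90:220,210:420];t=robot.camera('top')['frame'][:,:,::-1][60:230,340:480]
print(robot.observe()['force'])
cv2.imwrite('pics/n3.png',np.hstack([cv2.resize(b,(485,300)),cv2.resize(t,(247,300))]))
E
```

```text
clock: 6.55
tool_pos: [0.4967, 0.0246, 0.0702]
eef_rot: [0.17, 0.686, -0.17, 0.687]
force: [-2.4, -0.1, 6.0]
width: 0.0005
[-3.08894453  1.97260666  8.0732355 ]
```

View pics/n3.png

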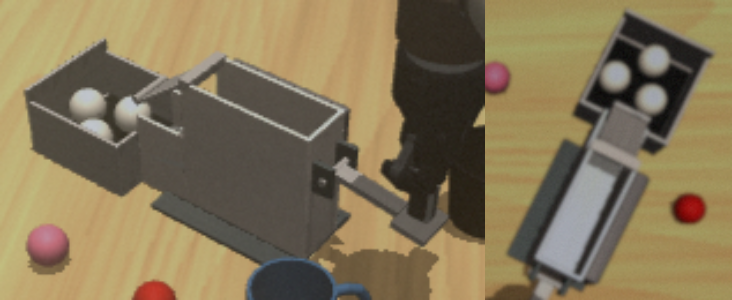

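The top view shows all three balls in the tray at (615,76), (655,60) and (651,98), with an empty channel. I'll make sure the lever reaches its stop.

```bash
python3 -m pendant '[{"fingers":-1,"linear":[1.5,0,0],"twist":[0,0,0]},{"fingers":-1,"linear":[1.5,0,0],"twist":[0,0,0]},{"fingers":-1,"linear":[0,0,0],"twist":[0,0,0]},{"fingers":-1,"linear":[0,0,0],"twist":[0,0,0]},{"fingers":-1,"linear":[0,0,0],"twist":[0,0,0]}]'
```

```text
clock: 7.28
tool_pos: [0.497, 0.0245, 0.0674]
eef_rot: [0.17, 0.686, -0.17, 0.687]
force: [-2.7, 0.5, 8.3]
width: -0.0
```

```bash
python3 -m pendant '[{"fingers":-1,"linear":[1.5,0,0],"twist":[0,0,0]},{"fingers":-1,"linear":[1.5,0,0],"twist":[0,0,0]},{"fingers":-1,"linear":[0,0,0],"twist":[0,0,0]},{"fingers":-1,"linear":[0,0,0],"twist":[0,0,0]},{"fingers":-1,"linear":[0,0,0],"twist":[0,0,0]}]'
```

```text
clock: 7.9
tool_pos: [0.4974, 0.0243, 0.0646]
eef_rot: [0.17, 0.686, -0.17, 0.687]
force: [-2.0, -0.5, 8.7]
width: -0.0
```

```bash
python3 -m pendant '[{"fingers":-1,"linear":[1.5,0,0],"twist":[0,0,0]},{"fingers":-1,"linear":[1.5,0,0],"twist":[0,0,0]},{"fingers":-1,"linear":[0,0,0],"twist":[0,0,0]},{"fingers":-1,"linear":[0,0,0],"twist":[0,0,0]},{"fingers":-1,"linear":[0,0,0],"twist":[0,0,0]}]';  python3 - <<'E'
from h import *
import cv2
b=robot.camera('side')['frame'][:,:,::-1][120:220,330:450];t=robot.camera('side')['frame'][:,:,::-1][90:190,210:330]
print(robot.observe()['force'])
cv2.imwrite('pics/n4.png',np.hstack([cv2.resize(i,(396,330),interpolation=cv2.INTER_CUBIC) for i in (b,t)]))
E
```

```text
clock: 8.52
tool_pos: [0.4977, 0.0242, 0.063]
eef_rot: [0.169, 0.685, -0.169, 0.688]
force: [-5.3, -0.5, 17.2]
width: 0.0001
[-5.10574526 -1.55105299 17.00838958]
```

View pics/n4.png

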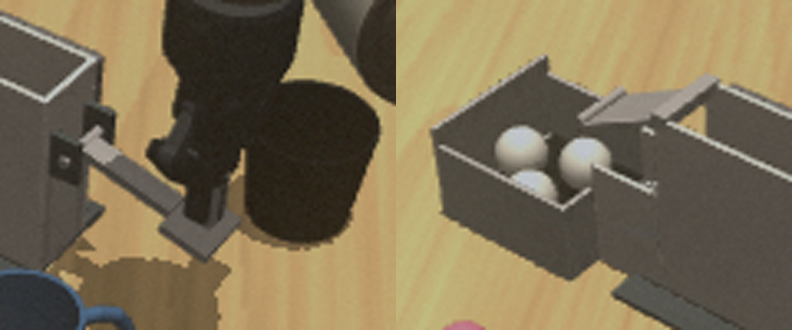

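At the stop now: force has jumped to 17 N, the lid is wide open and the balls are in the tray. I'll release slowly, at about 10 mm/s.

```bash
python3 -m pendant '[{"fingers":-1,"linear":[-1.2,0,0],"twist":[0,0,0]},{"fingers":-1,"linear":[-1.2,0,0],"twist":[0,0,0]},{"fingers":-1,"linear":[-1.2,0,0],"twist":[0,0,0]},{"fingers":-1,"linear":[-1.2,0,0],"twist":[0,0,0]},{"fingers":-1,"linear":[-1.2,0,0],"twist":[0,0,0]}]'; python3 -m pendant '[{"fingers":-1,"linear":[-1.2,0,0],"twist":[0,0,0]},{"fingers":-1,"linear":[-1.2,0,0],"twist":[0,0,0]},{"fingers":-1,"linear":[-1.2,0,0],"twist":[0,0,0]},{"fingers":-1,"linear":[-1.2,0,0],"twist":[0,0,0]},{"fingers":-1,"linear":[-1.2,0,0],"twist":[0,0,0]}]'; python3 -m pendant '[{"fingers":-1,"linear":[-1.2,0,0],"twist":[0,0,0]},{"fingers":-1,"linear":[-1.2,0,0],"twist":[0,0,0]},{"fingers":-1,"linear":[-1.2,0,0],"twist":[0,0,0]},{"fingers":-1,"linear":[-1.2,0,0],"twist":[0,0,0]},{"fingers":-1,"linear":[-1.2,0,0],"twist":[0,0,0]}]'; python3 -m pendant '[{"fingers":-1,"linear":[-1.2,0,0],"twist":[0,0,0]},{"fingers":-1,"linear":[-1.2,0,0],"twist":[0,0,0]},{"fingers":-1,"linear":[-1.2,0,0],"twist":[0,0,0]},{"fingers":-1,"linear":[-1.2,0,0],"twist":[0,0,0]},{"fingers":-1,"linear":[-1.2,0,0],"twist":[0,0,0]}]'
```

```text
clock: 9.25
tool_pos: [0.497, 0.0244, 0.0674]
eef_rot: [0.17, 0.686, -0.17, 0.687]
force: [-2.2, 0.7, 7.5]
width: -0.0001
clock: 9.88
tool_pos: [0.4964, 0.0246, 0.0731]
eef_rot: [0.17, 0.686, -0.17, 0.686]
force: [-3.7, 2.6, 7.1]
width: -0.0
clock: 10.5
tool_pos: [0.4962, 0.0247, 0.0789]
eef_rot: [0.17, 0.686, -0.17, 0.686]
force: [-4.0, 2.1, 7.3]
width: 0.0001
clock: 11.12
tool_pos: [0.4963, 0.0247, 0.0847]
eef_rot: [0.17, 0.686, -0.17, 0.686]
force: [-2.4, 2.1, 4.4]
width: -0.0001
```

```bash
python3 -m pendant '[{"fingers":-1,"linear":[-1.2,0,0],"twist":[0,0,0]},{"fingers":-1,"linear":[-1.2,0,0],"twist":[0,0,0]},{"fingers":-1,"linear":[-1.2,0,0],"twist":[0,0,0]},{"fingers":-1,"linear":[-1.2,0,0],"twist":[0,0,0]},{"fingers":-1,"linear":[-1.2,0,0],"twist":[0,0,0]}]'; python3 -m pendant '[{"fingers":-1,"linear":[-1.2,0,0],"twist":[0,0,0]},{"fingers":-1,"linear":[-1.2,0,0],"twist":[0,0,0]},{"fingers":-1,"linear":[-1.2,0,0],"twist":[0,0,0]},{"fingers":-1,"linear":[-1.2,0,0],"twist":[0,0,0]},{"fingers":-1,"linear":[-1.2,0,0],"twist":[0,0,0]}]'; python3 -m pendant '[{"fingers":-1,"linear":[-1.2,0,0],"twist":[0,0,0]},{"fingers":-1,"linear":[-1.2,0,0],"twist":[0,0,0]},{"fingers":-1,"linear":[-1.2,0,0],"twist":[0,0,0]},{"fingers":-1,"linear":[-1.2,0,0],"twist":[0,0,0]},{"fingers":-1,"linear":[-1.2,0,0],"twist":[0,0,0]}]'; python3 -m pendant '[{"fingers":-1,"linear":[-1.2,0,0],"twist":[0,0,0]},{"fingers":-1,"linear":[-1.2,0,0],"twist":[0,0,0]},{"fingers":-1,"linear":[-1.2,0,0],"twist":[0,0,0]},{"fingers":-1,"linear":[-1.2,0,0],"twist":[0,0,0]},{"fingers":-1,"linear":[-1.2,0,0],"twist":[0,0,0]}]'
```

```text
clock: 11.75
tool_pos: [0.4968, 0.0246, 0.0908]
eef_rot: [0.17, 0.686, -0.17, 0.687]
force: [-0.5, -1.1, 4.3]
width: -0.0003
clock: 12.38
tool_pos: [0.4969, 0.0249, 0.0968]
eef_rot: [0.17, 0.686, -0.17, 0.687]
force: [1.6, -1.4, 2.6]
width: 0.0001
clock: 13.0
tool_pos: [0.4964, 0.0248, 0.1026]
eef_rot: [0.17, 0.686, -0.17, 0.686]
force: [2.0, -0.9, 1.2]
width: 0.0001
clock: 13.62
tool_pos: [0.4962, 0.0247, 0.1086]
eef_rot: [0.17, 0.687, -0.17, 0.686]
force: [-0.2, -0.6, 0.1]
width: -0.0001
```

Contact has ended gently. I'll rise clear and move back towards the robot's right.

```bash
python3 -m pendant '[{"fingers":-1,"linear":[-2,0,0],"twist":[0,0,0]},{"fingers":-1,"linear":[-10,0,0],"twist":[0,0,0]},{"fingers":-1,"linear":[-30,0,0],"twist":[0,0,0]},{"fingers":-1,"linear":[-40,0,0],"twist":[0,0,0]},{"fingers":-1,"linear":[-40,0,0],"twist":[0,0,0]}]'; python3 -m pendant '[{"fingers":-1,"linear":[0,-50,-20],"twist":[0,0,0]},{"fingers":-1,"linear":[0,-50,-20],"twist":[0,0,0]},{"fingers":-1,"linear":[0,-50,0],"twist":[0,0,0]},{"fingers":-1,"linear":[0,0,0],"twist":[0,0,0]},{"fingers":-1,"linear":[0,0,0],"twist":[0,0,0]}]'; python3 - <<'E'
from h import *
import cv2
b=robot.camera('side')['frame'][:,:,::-1][90:270,210:460];t=robot.camera('top')['frame'][:,:,::-1][60:320,280:480]
cv2.imwrite('pics/n5.png',np.hstack([cv2.resize(b,(500,360)),cv2.resize(t,(277,360))]))
E
```

```text
clock: 14.25
tool_pos: [0.4963, 0.0247, 0.2326]
eef_rot: [0.17, 0.686, -0.17, 0.687]
force: [-0.6, 1.3, 0.1]
width: -0.0
clock: 14.88
tool_pos: [0.3914, -0.0893, 0.2313]
eef_rot: [0.17, 0.686, -0.17, 0.687]
force: [0.2, -1.1, -0.9]
width: -0.0
```

View pics/n5.png

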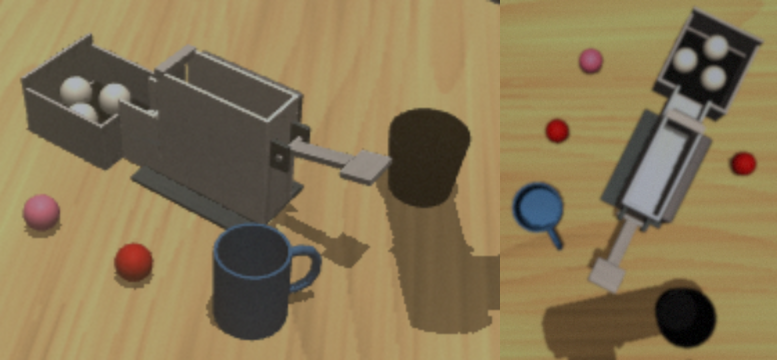

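The lever is up at (365,167), the lid is shut, and all three balls are in the tray. The mug and the pot haven't moved: the pot is still at top-view pixel (413,288).

```bash
python3 -c "from rig import robot; print(robot.sign_off())"
```

```text
the job is handed in; nothing more can be done
None
```

The job is done and handed in at about 15 s of the 38 s allowed; sign-off reports no verdict.

- **Press:** I pushed the paddle down with shut fingertips until the force jumped from 8.7 N to 17 N, which I took as the lever's stop. The pictures show the lid wide open and all three balls in the catch tray.
- **Release:** I let the lever up at about 10 mm/s, over about 4.5 s. The force fell smoothly to zero. I did not measure the lid's closing speed; from the finger speed it should be roughly 0.3 rad/s, against the 1.8 rad/s limit.
- **Last check:** The final pictures show the lever up, the lid shut, the three balls in the tray, the mug and pot where they stood, and the arm clear.
- **One disagreement:** The shut fingertips ended about 20 mm above the reported TCP, so contact came lower than I had worked out. I relied on the force reading and the pictures instead.

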